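Erect the folding valve-parts tray and return the spring barrel to its compartment

ROBOT

A 6-joint arm with a two-finger parallel gripper is mounted at the origin on the work surface. World frame = base frame: x ahead of the robot, y to its left, z up, the work surface at z = 0. Lengths are in mm, angles in rad, forces in N, time in s.
With the tool pointing down it reaches from about 150 to 775 mm from the base axis. Payload 6.1 kg.
Tool frame: the origin (TCP) lies midway between the tips of the shut fingers; the grasp point (between the pads) lies 19 mm behind it; z points along the fingers, y is the line along which they close (so a half turn about z gives the same grasp; the last joint's range is limited). The gripper opens to 85 mm and grips with 20 to 120 N. Pads are 22 mm wide; open, the fingers measure 114 mm over their backs; the gripper's body (76 mm by 85 mm) begins 54 mm behind the grasp point. The pads swing forward as they close: fully open they stand 13 mm farther back than shut.
Start: joints at [1.103, 0.126, -0.04, 1.405, 0, 1.571], TCP at [236.726, 468.582, 231.295] pointing down, gripper open.
Joint ranges: [-2.72, 2.72], [-0.95, 1.95], [-1.27, 1.35], [-1.78, 2.02], [-1.46, 1.47], [-3.14, 3.14]. Speed limits (rad/s): [2.39, 2.39, 3.01, 3.14, 3.14, 3.14].

INTERFACE

Orientations are given as a rotation vector (axis times angle).
In Python, from workcell import bot gives the robot as it stands.
- The arm moves only by the tool servo_tool, never from a script. Its argument "commands" is a list of rows, each a list of 5 numbers: the shift along the world's x, y, z in cm, then the turn about the world's z in degrees, then the finger opening in cm, from 0 to 8.54. A call has 1 to 10 rows; each row shifts and turns the commanded pose from where the row before left it; what a row does not reach is not made up. A row lasts 1/10 s, in which the tool goes at most 50 mm and 8.59 degrees, less where a joint would pass 70% of its speed; a pose out of reach is approached as far as the arm can. A call with a gripper value outside its range is refused whole. The fingers move at their own pace and stop on an object; the grip force is fixed at half the most. Time passes only in rows, so rows that do not move let the fingers close. It gives the time, the measured TCP pose, the force, the opening and the grip force at its end, in the units of the state.
- bot.get_state(): the state, without advancing time (a new reading comes with each control period).
- bot.read_camera(name): name is "side" or "top" or "wrist"; returns a dict with "frame" (384x512x3 uint8, blue, green, red), "intrinsics" (3x3 intrinsics, pixels), "distortion" ([k1, k2, p1, p2, k3] as OpenCV has them; the pictures are not rectified), "pose" (4x4, takes a point from camera to world coordinates). Camera axes: x right, y down, z forward; pixel columns grow to the right and rows downward; lengths in mm; the calibration is good to about 2 mm. A picture is of the moment at which its call begins. There is no depth.
- bot.job_done(): hands the job in; it is judged then, once.
The state is a dict: "t": time; "joints": joint angles; "joint_vel": joint speeds; "effort": joint torques, N m; "ee_pos": TCP position; "tool_rot": TCP orientation; "ft_force": force on the tool from outside, world axes, zero at the start; "moment": the same for the moment, N m; "opening": finger opening in mm; "grip_force": force on a finger pad.
Only numpy, scipy, OpenCV 4.12 (cv2) and the standard library are available. Lean on these libraries where they do the work, as an engineer would, in place of code of your own. Each camera call takes 0.05 s, during which the arm holds its last target. There are 200 camera calls.

TASK

Set up the folding parts tray: push its two yellow end panels fully upright first, and only then the two green long panels, so that their corner lips close over the ends. Then stand the copper spring barrel upright in its own compartment, the one with the copper-coloured liner, with all four walls left standing. Leave everything else on the bench where it is.

Things in the scene. Friction and masses are not known exactly. Their poses are not given: they have to be found in the camera images.
- tray: base of the folding parts tray: dark steel floor on an oak block, 96 x 136 mm (x, y), 14 mm high, fixed to the bench, with four hinged panels round it; a steel divider 15 mm high and 4 mm thick crosses the floor at y = 0, parallel to x, making two compartments. Origin: centre of the underside, on the bench; z up, y along the tray's length
- end_a (a joint): hinge of the first yellow end panel on the tray's +y side: 0 = flat outward, level with the tray floor, 1.571 = upright wall, stop at 1.60; starts at 0.40 to 0.95. Stiff: stays where left, about 1 N at the free edge moves it. Axis 14 mm above the bench, 70 mm from the tray's centre, along tray x; panel 92 mm along the hinge, 50 mm high from it, 4 mm thick (axis at mid thickness)
- end_b (a joint): hinge of the second yellow end panel on the tray's -y side: 0 = flat outward, level with the tray floor, 1.571 = upright wall, stop at 1.60; starts at 0.40 to 0.95. Stiff: stays where left, about 1 N at the free edge moves it. Axis 14 mm above the bench, 70 mm from the tray's centre, along tray x; panel 92 mm along the hinge, 50 mm high from it, 4 mm thick (axis at mid thickness)
- side_a (a joint): hinge of the first green long panel on the tray's -x side: 0 = flat outward, level with the tray floor, 1.571 = upright wall, stop at 1.60; starts at 0.40 to 0.95. Stiff: stays where left, about 1 N at the free edge moves it. Axis 14 mm above the bench, 50 mm from the centre, along tray y; lip at each end; panel 144 mm along the hinge, 50 mm high from it, 4 mm thick (axis at mid thickness)
- side_b (a joint): hinge of the second green long panel on the tray's +x side: 0 = flat outward, level with the tray floor, 1.571 = upright wall, stop at 1.60; starts at 0.40 to 0.95. Stiff: stays where left, about 1 N at the free edge moves it. Axis 14 mm above the bench, 50 mm from the centre, along tray y; lip at each end; panel 144 mm along the hinge, 50 mm high from it, 4 mm thick (axis at mid thickness)
- end_a_edge (a point): middle of the free edge of the end panel end_a (50 mm from the hinge line)
- end_b_edge (a point): middle of the free edge of the end panel end_b (50 mm from the hinge line)
- side_a_edge (a point): middle of the free edge of the long panel side_a (50 mm from the hinge line)
- side_b_edge (a point): middle of the free edge of the long panel side_b (50 mm from the hinge line)
- copper_liner: copper-coloured liner, 88 x 60 x 3 mm, fixed on the floor of one of the two compartments (either one): it marks the spring barrel's own compartment. Origin: centre of its underside, 14 mm above the bench; axes parallel to the tray's (x across, y along)
- white_liner: white liner, 88 x 60 x 3 mm, fixed in the other compartment, which is kept for finger buttons. Origin and axes as for the copper liner
- barrel: dented copper spring barrel, an upright cylinder 38 mm in diameter and 72 mm tall with brass bands, about 0.18 kg, loose on the bench to one side (left or right) of the tray, between the two valve stems. Origin: centre of its underside, z along its axis
- stem_a: brass valve stem standing in a 40 x 40 x 22 mm oak foot, 92 mm tall in all (stem 9 mm, cap 16 mm in diameter), about 48 mm from the barrel's axis; a bystander. Origin: centre of its underside
- stem_b: second valve stem, the same as the first, on the far side of the barrel from it; a bystander. Origin: centre of its underside
- tin: jar of lapping compound, 60 mm in diameter, 55 mm tall, on the other side of the tray from the barrel; a bystander. Origin: centre of its underside
- gauge: steel bore gauge with a black grip, lying, 140 x 26 x 22 mm along its x axis, beside the jar; a bystander. Origin: centre of its underside
- button: pearl-inlaid brass finger button on a cork foot, 32 mm in diameter, 24 mm tall, by a corner of the tray (-x, +y); a bystander. Origin: centre of its underside
- mandrel: steel lapping mandrel standing on a 38 mm round foot, 66 mm tall, by a corner of the tray (+x, +y); a bystander. Origin: centre of its underside
- block: wooden setting block 34 x 34 x 30 mm by a corner of the tray (+x, -y); a bystander. Origin: centre of its underside
Mind the look-alikes: they are no part of the job. What is shaped like the barrel but purple is not meant.

How it is judged:
By the outcome, as a careful person would: the job done as asked, in the order asked, and still so for the second after the job is handed in, with the robot touching nothing.
It also fails if it takes over 72 s, if anything falls off the work surface, if the arm or the gripper's body presses on something with over 40 N, if the wrist force passes 120 N, or if a joint passes its speed limit or range.

## Working session

There is one attempt and no reset: what is moved stays moved. The work goes in short steps, Python scripts to look and compute and a tool call to move; the robot and the scene stay as the last step left them, time stands still between calls to the robot, and variables do not carry over. Pictures are saved under pics/ and viewed, at most 10 in all, crops included, and the job is handed in when it is done.

Besides the shell and the picture viewer there is one more tool, called after "Request:" by a JSON object that holds its "fn" and its "kwargs". servo_tool: Moves the arm, as the interface text tells. Its arguments: {"type":"object","properties":{"commands":{"type":"array","items":{"type":"array","items":{"type":"number"}}}},"required":["commands"]}

```bash
ls; mkdir -p pics; python3 - <<'E'
from workcell import bot
import cv2,numpy as np,pickle
d={}
for n in("top","side"):
    c=bot.read_camera(n);d[n]=c
    cv2.imwrite(f"pics/{n}0.png",cv2.resize(c["frame"],(800,600),interpolation=cv2.INTER_CUBIC))
    print(n,c["intrinsics"].tolist() if hasattr(c["intrinsics"],'tolist') else c["intrinsics"],c["distortion"],np.round(c["pose"],3).tolist())
pickle.dump(d,open("cams.pkl","wb"))
print(bot.get_state())
E
```

```text
pics
top [[449.30667145122214, 0.0, 257.90144463818564], [0.0, 449.30667145122214, 193.51371675450795], [0.0, 0.0, 1.0]] [-0.00805775  0.          0.          0.          0.        ] [[-0.007, -0.982, 0.187, 308.837], [-1.0, 0.006, -0.006, 7.723], [0.005, -0.187, -0.982, 1360.001], [0.0, 0.0, 0.0, 1.0]]
side [[368.64757981859526, 0.0, 261.20114614373244], [0.0, 368.64757981859526, 191.32629636121743], [0.0, 0.0, 1.0]] [0.0321676 0.        0.        0.        0.       ] [[0.92, -0.26, 0.295, 241.51], [-0.393, -0.584, 0.711, -772.6], [-0.013, -0.769, -0.639, 742.328], [0.0, 0.0, 0.0, 1.0]]
{'t': 0.1, 'joints': array([ 1.10301227e+00,  1.26383863e-01, -4.04920514e-02,  1.40540893e+00,
       -2.58193193e-05,  1.57076333e+00]), 'joint_vel': array([ 0.00227165, -0.00203692,  0.00295531,  0.00066589,  0.00146875,
       -0.00155163]), 'effort': array([ 8.00463349e-04, -4.36904383e+01,  3.53605092e+01,  1.36686969e-02,
        1.97150562e-04, -2.92577269e-06]), 'ee_pos': array([236.57161431, 468.27359701, 230.57952213]), 'tool_rot': array([-7.27987455e-01, -3.05575254e+00,  2.28365506e-03]), 'ft_force': array([ 1.00399322,  0.05855435, -0.85093548]), 'moment': array([-0.01867927, -0.03175937, -0.00342344]), 'grip_force': 0.0, 'opening': 85.50322573988535}
```

View pics/top0.png

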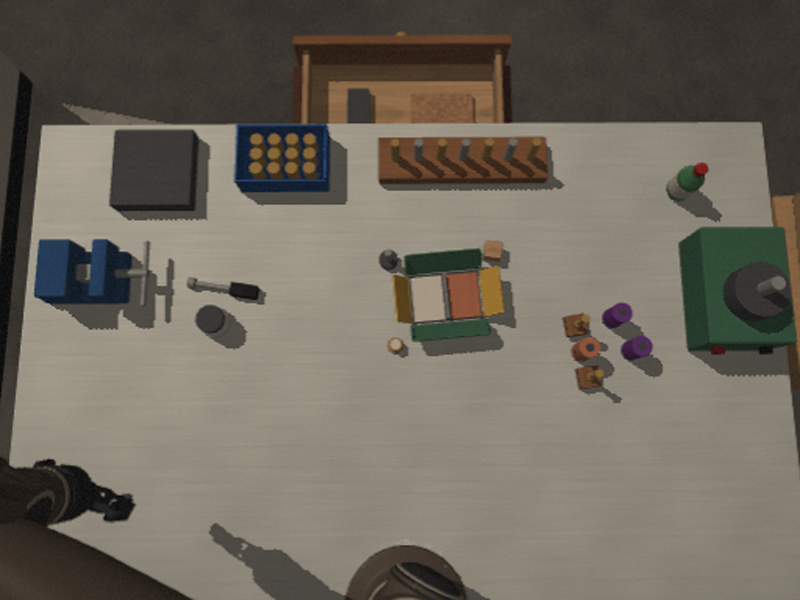

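View pics/side0.png

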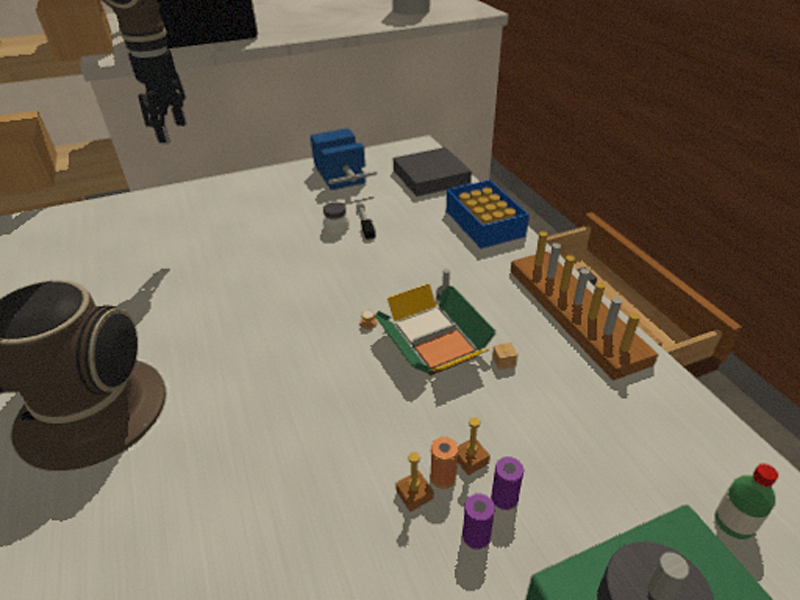

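The top view shows the tray near (448,295). The copper barrel is at (586,349), between stems at (577,324) and (590,377). The purple look-alikes at (617,315) and (637,347) are the wrong colour. I'll confirm this in an enlarged crop.

```bash
cat > h.py <<'E'
import cv2,numpy as np,pickle
def proj(c,P):
    T=np.linalg.inv(c["pose"]);P=np.atleast_2d(np.asarray(P,float))
    return cv2.projectPoints(P,cv2.Rodrigues(T[:3,:3])[0],T[:3,3],c["intrinsics"],np.array(c["distortion"]))[0][:,0]
def ray(c,uv,z):
    n=cv2.undistortPoints(np.array(uv,float).reshape(-1,1,2),c["intrinsics"],np.array(c["distortion"]))[:,0]
    d=np.c_[n,np.ones(len(n))]@c["pose"][:3,:3].T;o=c["pose"][:3,3]
    return o+d*((z-o[2])/d[:,2])[:,None]
E
python3 - <<'E'
from h import *
d=pickle.load(open("cams.pkl","rb"))
a=d["top"]["frame"][150:256,240:424];b=d["side"]["frame"][170:355,230:345]
cv2.imwrite("pics/topc.png",cv2.resize(a,None,fx=4.3,fy=4.3,interpolation=cv2.INTER_CUBIC))
cv2.imwrite("pics/sidec.png",cv2.resize(d["side"]["frame"][175:245,225:335],None,fx=7,fy=7,interpolation=cv2.INTER_CUBIC))
E
```

```text
(no output)
```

View pics/topc.png

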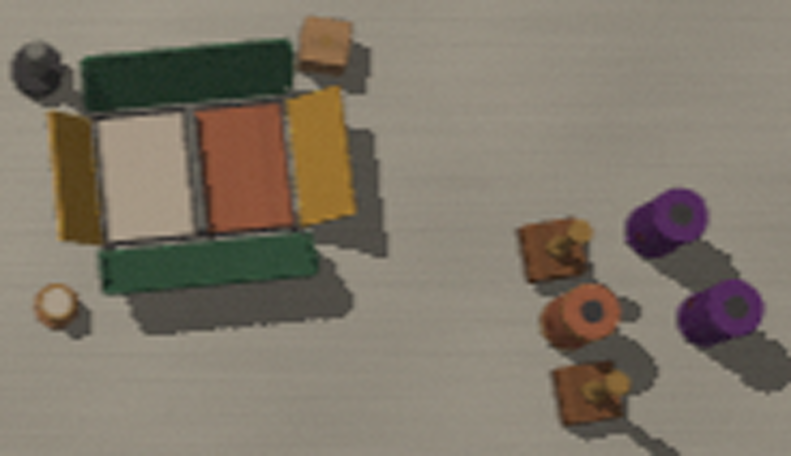

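View pics/sidec.png

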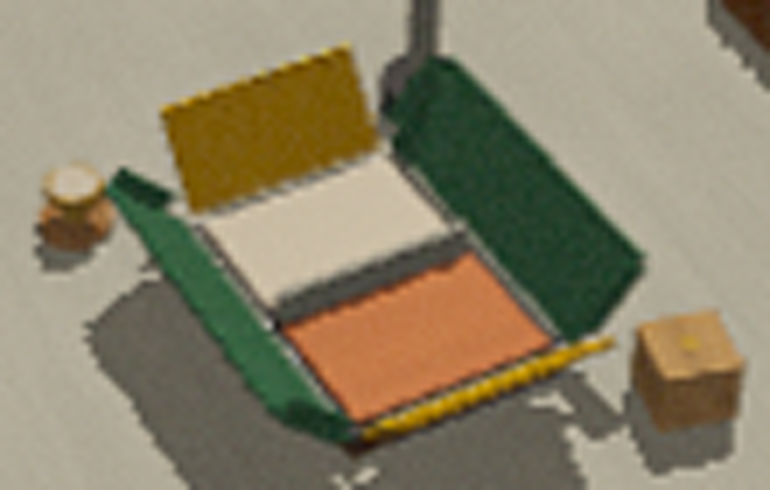

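The copper barrel is at topc (582,315) and is clearly orange-copper between the two oak-footed stems. Both cylinders to its right are purple. The copper liner fills the right (−y) compartment. The button is at lower left and the mandrel at upper left, so tray +x points up and +y points left. Next I'll fit the poses.

```bash
cat > fit.py <<'E'
from h import *
from scipy.optimize import least_squares
d=pickle.load(open("cams.pkl","rb"))
tp=lambda L:(np.array(L,float)+.5)/4.3-.5+[240,150]
sd=lambda L:(np.array(L,float)+.5)/7-.5+[225,175]
S=[(x,y) for x,y in((44,1),(44,-1),(-44,-1),(-44,1))]
def liner(cy): return [[44,cy+30,17],[44,cy-30,17],[-44,cy-30,17],[-44,cy+30,17]]
def tray(p):
    x,y,w,ea,eb,sa,sb=p;c,s=np.cos,np.sin
    P=liner(35)+liner(-35)
    f=lambda a:(50*c(a),14+50*s(a))
    r,z=f(ea);P+=[[46,70+r,z],[-46,70+r,z]]
    r,z=f(eb);P+=[[46,-70-r,z],[-46,-70-r,z]]
    r,z=f(sa);P+=[[-50-r,72,z],[-50-r,-72,z]]
    r,z=f(sb);P+=[[50+r,72,z],[50+r,-72,z]]
    P=np.array(P);R=np.array([[c(w),-s(w),0],[s(w),c(w),0],[0,0,1]])
    return P@R.T+[x,y,0]
n=np.nan
T=tp([(99,120),(183,110),(196,235),(107,243),(197,108),(280,102),(293,228),(207,235),
 (50,112),(63,240),(340,88),(355,213),(102,292),(318,274),(82,60),(290,40)])
U=sd([(386,155),(460,225),(n,n),(208,222),(473,252),(555,345),(357,420),(285,326),
 (350,47),(163,112),(612,342),(360,435),(110,185),(n,n),(440,58),(645,262)])
def res(p):
    P=tray(p[:7]);a=proj(d["top"],P)-T;b=(proj(d["side"],P)-U-p[7:])
    r=np.r_[a.ravel(),np.nan_to_num(b).ravel(),p[7:]*.2];return r
c0=ray(d["top"],tp([(195,170)]),17)[0]
q=least_squares(res,np.r_[c0[:2],0,.6,.6,.6,.6,0,0],loss="soft_l1")
print(np.round(q.x,3));r=res(q.x);print(np.round(r[:32].reshape(-1,2),1).tolist());print(np.round(r[32:64].reshape(-1,2),1).tolist())
# barrel: top centre z=72, button etc
for nm,uv,z in(("barrel top",(592,311),72),("stem far cap",(580,231),92),("stem near cap",(617,382),92),("purple1 top",(681,214),72),("purple2",(738,306),72),("block top",(327,38),30),("mandrel foot",(35,70),30),("button",(58,303),24)):
    print(nm,np.round(ray(d["top"],tp([uv]),z)[0]))
for nm,uv in(("barrel",(443.5,449)),("stem near",(414,457)),("stem far",(474,423)),("p1",(509,469)),("p2",(479,508))):
    print(nm,np.round(ray(d["side"],[np.array(uv)*.64],92 if 's'==nm[0] else 72)[0]))
E
python3 fit.py
```

```text
[ 5.75679e+02 -8.34530e+01  8.20000e-02  9.59000e-01  8.30000e-01
  8.28000e-01  9.39000e-01 -4.36000e-01  5.20000e-01]
[[-0.2, 0.0], [-0.2, 0.7], [-0.4, -0.2], [0.6, -0.3], [-0.3, 0.9], [-0.1, 0.6], [0.0, -0.6], [0.3, -0.5], [0.1, -0.6], [-0.2, -0.0], [-0.1, -0.5], [-0.0, 0.5], [0.9, 0.0], [-0.6, -0.1], [0.5, -0.1], [-0.1, 0.5]]
[[0.0, 0.4], [-0.2, 2.2], [0.0, 0.0], [-0.6, 0.2], [-0.3, 0.4], [-0.6, 0.0], [-0.0, 0.4], [-0.3, 0.1], [0.4, -0.4], [-0.3, -0.3], [0.6, 0.2], [6.5, -0.9], [-0.5, -0.3], [0.0, 0.0], [1.7, -0.3], [-0.3, -0.7]]
barrel top [ 468. -345.   72.]
stem far cap [ 519. -334.   92.]
stem near cap [ 419. -353.   92.]
purple1 top [ 534. -409.   72.]
purple2 [ 471. -443.   72.]
block top [ 670. -178.   30.]
mandrel foot [648.  30.  30.]
button [482.  14.  24.]
barrel [ 468. -345.   72.]
stem near [ 420. -354.   92.]
stem far [ 519. -336.   92.]
p1 [ 534. -409.   72.]
p2 [ 470. -443.   72.]
```

Request:
{"fn": "servo_tool", "kwargs": {"commands": [[2.9, -3.7, 0, 2.9, 0], [2.9, -3.7, 0, 2.9, 0], [2.9, -3.7, 0, 2.9, 0], [2.9, -3.7, 0, 2.9, 0], [2.9, -3.7, 0, 2.9, 0], [2.9, -3.7, 0, 2.9, 0], [2.9, -3.7, 0, 2.9, 0], [2.9, -3.7, 0, 2.9, 0], [2.9, -3.7, 0, 2.9, 0], [2.9, -3.7, 0, 2.9, 0]]}}

```text
t: 1.1
ee_pos: [527.4, 96.8, 231.0]
tool_rot: [0.063, -3.14, -0.0]
ft_force: [0.1, 1.1, 0.6]
opening: 0.1
grip_force: 0.0
```

Request:
{"fn": "servo_tool", "kwargs": {"commands": [[1.9, -2.3, -3, 1.2, 0], [1.8, -2.3, -3.5, 1.2, 0], [0, 0, -4.5, 0, 0], [0, 0, -4.5, 0, 0], [0, 0, -4.5, 0, 0], [0, 0, 0, 0, 0], [0, 0, 0, 0, 0]]}}

```text
t: 1.8
ee_pos: [563.1, 52.5, 31.4]
tool_rot: [0.126, -3.137, 0.0]
ft_force: [0.5, -0.5, 1.0]
opening: -0.3
grip_force: 0.0
```

Request:
{"fn": "servo_tool", "kwargs": {"commands": [[0.08, -1.0, 0, 0, 0], [0.08, -1.0, 0, 0, 0], [0.08, -1.0, 0, 0, 0], [0.08, -1.0, 0, 0, 0], [0.03, -0.4, 0, 0, 0], [0.03, -0.4, 0, 0, 0], [0, 0, 0, 0, 0], [0, 0, 0, 0, 0]]}}

```text
t: 2.6
ee_pos: [567.2, 4.4, 31.0]
tool_rot: [0.126, -3.138, 0.0]
ft_force: [0.1, -0.2, 0.2]
opening: 0.1
grip_force: 0.0
```

Request:
{"fn": "servo_tool", "kwargs": {"commands": [[0.02, -0.2, 0, 0, 0], [0.0, 0, 0, 0, 0], [0, 0, 0, 0, 0]]}}

```text
t: 2.9
ee_pos: [567.7, 2.7, 31.2]
tool_rot: [0.126, -3.139, 0.0]
ft_force: [1.0, 0.3, 0.0]
opening: 0.0
grip_force: 0.0
```

Request:
{"fn": "servo_tool", "kwargs": {"commands": [[0.02, -0.2, 0, 0, 0], [0.0, 0, 0, 0, 0], [0, 0, 0, 0, 0]]}}

```text
t: 3.2
ee_pos: [567.7, 2.1, 31.3]
tool_rot: [0.128, -3.139, -0.005]
ft_force: [-0.6, 6.3, -0.1]
opening: -0.6
grip_force: 3.1
```

Request:
{"fn": "servo_tool", "kwargs": {"commands": [[0.02, -0.2, 0, 0, 0], [0.0, 0, 0, 0, 0], [0, 0, 0, 0, 0]]}}

```text
t: 3.5
ee_pos: [567.7, 2.0, 31.3]
tool_rot: [0.13, -3.138, -0.011]
ft_force: [-2.0, 13.3, 1.3]
opening: -0.3
grip_force: 6.6
```

```bash
python3 - <<'E'
from h import *
from workcell import bot
c=bot.read_camera("side");s=bot.get_state();print(s["ft_force"],s["ee_pos"],s["moment"])
a=cv2.resize(c["frame"][165:250,225:335],None,fx=7,fy=7,interpolation=cv2.INTER_CUBIC)
# predicted upright edge
w=.082
for th,col in((1.571,(255,0,0)),(1.45,(0,0,255))):
    P=[]
    for x in(46,-46):
        y=70+50*np.cos(th);P.append([575.7+x*np.cos(w)-y*np.sin(w),-83.5+x*np.sin(w)+y*np.cos(w),14+50*np.sin(th)])
    for u in proj(c,P)-[.436,-.52]: cv2.circle(a,tuple(np.int32((u-[225,165]+.5)*7)),3,col,1)
cv2.imwrite("pics/p1.png",a)
E
```

```text
[-1.56977893 13.63139107  0.8658844 ] [567.70552767   2.00400536  31.29193159] [ 2.45590003  0.33050852 -0.00407655]
```

View pics/p1.png

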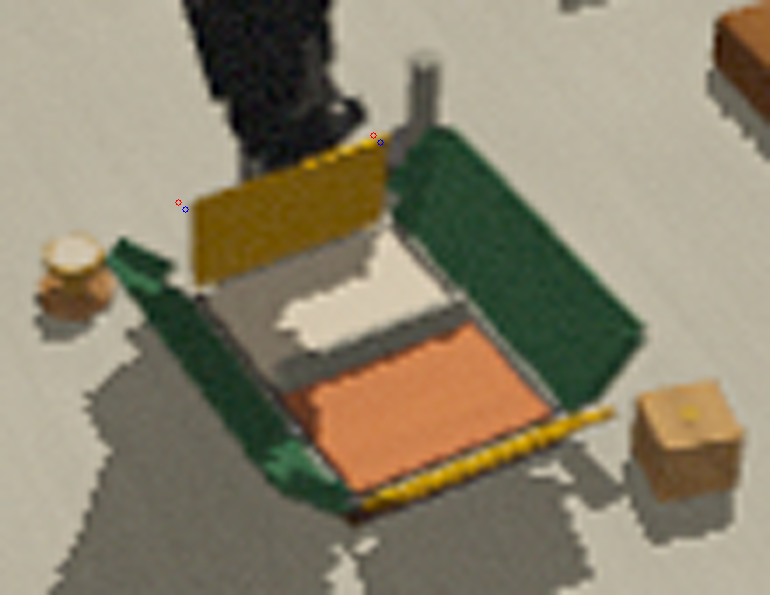

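End_a now stands upright against its stop: its edge runs from (195,205) to (385,140), matching or just past the predicted upright marks. I'll retreat and go over to end_b.

Request:
{"fn": "servo_tool", "kwargs": {"commands": [[-0.1, 1.5, 0, 0, 0], [-0.15, 2.0, 0, 0, 0], [0, 0, 4.5, 0, 0], [0, 0, 4.5, 0, 0], [0.3, -3, 2, 0, 0], [0.4, -4.5, 0, 0, 0], [0.4, -4.5, 0, 0, 0], [0.4, -4.5, 0, 0, 0], [0.4, -4.5, 0, 0, 0], [0.4, -4.5, 0, 0, 0]]}}

```text
t: 4.55
ee_pos: [588.7, -223.1, 141.5]
tool_rot: [-0.126, 3.139, -0.002]
ft_force: [0.5, -0.5, 0.1]
opening: -0.2
grip_force: 0.0
```

Request:
{"fn": "servo_tool", "kwargs": {"commands": [[0, 0, 0, 0, 0], [0, 0, 0, 0, 0]]}}

```text
t: 4.75
ee_pos: [588.4, -222.1, 140.9]
tool_rot: [0.123, -3.138, -0.0]
ft_force: [-0.1, 0.2, 0.9]
opening: 0.1
grip_force: 0.0
```

Request:
{"fn": "servo_tool", "kwargs": {"commands": [[0, 0, -4, 0, 0], [0, 0, -4, 0, 0], [0, 0, -3, 0, 0], [-0.08, 1.0, 0, 0, 0], [-0.08, 1.0, 0, 0, 0], [-0.08, 1.0, 0, 0, 0], [-0.08, 1.0, 0, 0, 0], [-0.05, 0.6, 0, 0, 0], [-0.04, 0.5, 0, 0, 0], [0, 0, 0, 0, 0]]}}

```text
t: 5.75
ee_pos: [584.5, -169.5, 31.6]
tool_rot: [-0.127, 3.139, 0.001]
ft_force: [-0.8, 0.3, -0.6]
opening: -0.0
grip_force: 0.0
```

Request:
{"fn": "servo_tool", "kwargs": {"commands": [[-0.02, 0.2, 0, 0, 0], [0, 0, 0, 0, 0], [0, 0, 0, 0, 0]]}}

```text
t: 6.05
ee_pos: [584.1, -168.5, 31.0]
tool_rot: [0.125, -3.139, -0.001]
ft_force: [-0.5, -0.5, 0.3]
opening: -0.0
grip_force: 0.0
```

Request:
{"fn": "servo_tool", "kwargs": {"commands": [[-0.02, 0.2, 0, 0, 0], [0, 0, 0, 0, 0], [0, 0, 0, 0, 0]]}}

```text
t: 6.35
ee_pos: [584.0, -166.5, 31.1]
tool_rot: [0.126, -3.139, 0.0]
ft_force: [-0.2, -0.7, -1.4]
opening: -0.1
grip_force: 0.5
```

Request:
{"fn": "servo_tool", "kwargs": {"commands": [[-0.01, 0.2, 0, 0, 0], [0, 0, 0, 0, 0], [0, 0, 0, 0, 0]]}}

```text
t: 6.65
ee_pos: [583.9, -166.2, 31.2]
tool_rot: [0.124, -3.139, 0.006]
ft_force: [-1.5, -7.5, -2.1]
opening: -0.2
grip_force: 3.6
```

Request:
{"fn": "servo_tool", "kwargs": {"commands": [[-0.01, 0.15, 0, 0, 0], [0, 0, 0, 0, 0], [0, 0, 0, 0, 0]]}}

```text
t: 6.95
ee_pos: [583.9, -166.1, 31.2]
tool_rot: [0.123, -3.139, 0.01]
ft_force: [0.7, -12.5, -3.3]
opening: -0.4
grip_force: 6.0
```

Request:
{"fn": "servo_tool", "kwargs": {"commands": [[0.1, -1.5, 0, 0, 0], [0.15, -2.0, 0, 0, 0], [0, 0, 4.5, 0, 0], [0, 0, 4.5, 0, 0], [-2, 1.0, 2, 0, 0], [-3.5, 3, 0, 0, 0], [-3.5, 3, 0, 0, 0], [-3.5, 3.6, 0, 0, 0], [0, 0, 0, 0, 0], [0, 0, 0, 0, 0]]}}

```text
t: 7.95
ee_pos: [461.4, -91.5, 142.0]
tool_rot: [-0.128, 3.137, 0.0]
ft_force: [0.1, -0.5, 1.3]
opening: 0.4
grip_force: 0.0
```

Request:
{"fn": "servo_tool", "kwargs": {"commands": [[0, 0, -4, 0, 0], [0, 0, -4, 0, 0], [0, 0, -3, 0, 0], [1.0, 0.08, 0, 0, 0], [1.0, 0.08, 0, 0, 0], [1.0, 0.08, 0, 0, 0], [1.0, 0.08, 0, 0, 0], [0.5, 0.04, 0, 0, 0], [0, 0, 0, 0, 0], [0, 0, 0, 0, 0]]}}

```text
t: 8.95
ee_pos: [507.0, -88.4, 31.6]
tool_rot: [-0.126, 3.138, -0.0]
ft_force: [-0.3, 0.2, 0.3]
opening: 0.0
grip_force: 0.0
```

Request:
{"fn": "servo_tool", "kwargs": {"commands": [[0.3, 0.02, 0, 0, 0], [0, 0, 0, 0, 0], [0, 0, 0, 0, 0]]}}

```text
t: 9.25
ee_pos: [509.5, -88.3, 31.4]
tool_rot: [-0.126, 3.139, -0.0]
ft_force: [1.1, 0.4, 0.2]
opening: 0.2
grip_force: 0.0
```

Request:
{"fn": "servo_tool", "kwargs": {"commands": [[0.2, 0.02, 0, 0, 0], [0, 0, 0, 0, 0], [0, 0, 0, 0, 0]]}}

```text
t: 9.55
ee_pos: [511.6, -88.1, 31.3]
tool_rot: [-0.126, 3.139, 0.0]
ft_force: [-0.5, 0.4, 0.5]
opening: -0.1
grip_force: 0.2
```

Request:
{"fn": "servo_tool", "kwargs": {"commands": [[0.2, 0.02, 0, 0, 0], [0, 0, 0, 0, 0], [0, 0, 0, 0, 0]]}}

```text
t: 9.85
ee_pos: [513.8, -87.9, 31.3]
tool_rot: [-0.126, 3.139, -0.0]
ft_force: [0.3, -0.9, -0.1]
opening: 0.1
grip_force: 0.1
```

Request:
{"fn": "servo_tool", "kwargs": {"commands": [[0.2, 0.02, 0, 0, 0], [0, 0, 0, 0, 0], [0, 0, 0, 0, 0]]}}

```text
t: 10.15
ee_pos: [515.3, -87.7, 31.2]
tool_rot: [0.126, -3.138, 0.0]
ft_force: [-2.2, -0.8, 1.1]
opening: 0.1
grip_force: 1.1
```

Request:
{"fn": "servo_tool", "kwargs": {"commands": [[0.15, 0.01, 0, 0, 0], [0, 0, 0, 0, 0], [0, 0, 0, 0, 0]]}}

```text
t: 10.45
ee_pos: [515.5, -87.7, 31.2]
tool_rot: [0.126, -3.136, 0.0]
ft_force: [-7.4, -0.6, 5.2]
opening: -0.4
grip_force: 3.7
```

Request:
{"fn": "servo_tool", "kwargs": {"commands": [[0.15, 0.01, 0, 0, 0], [0, 0, 0, 0, 0], [-1.5, -0.1, 0, 0, 0], [-2.0, -0.2, 0, 0, 0], [0, 0, 4.5, 0, 0], [0, 0, 4.5, 0, 0], [2, 0.2, 2, 0, 0], [4.5, 0.4, 0, 0, 0], [4.5, 0.4, 0, 0, 0], [4.5, 0.4, 0, 0, 0]]}}

```text
t: 11.45
ee_pos: [640.9, -76.3, 142.0]
tool_rot: [-0.126, 3.137, -0.0]
ft_force: [0.6, -0.2, 0.5]
opening: 0.4
grip_force: 0.0
```

Request:
{"fn": "servo_tool", "kwargs": {"commands": [[4.5, 0.4, 0, 0, 0], [0.6, 0, 0, 0, 0], [0, 0, 0, 0, 0], [0, 0, 0, 0, 0]]}}

```text
t: 11.85
ee_pos: [688.9, -72.5, 141.1]
tool_rot: [0.126, -3.138, -0.0]
ft_force: [-0.2, -0.0, -0.3]
opening: -0.0
grip_force: 0.0
```

Request:
{"fn": "servo_tool", "kwargs": {"commands": [[0, 0, -4, 0, 0], [0, 0, -4, 0, 0], [0, 0, -3, 0, 0], [-1.0, -0.08, 0, 0, 0], [-1.0, -0.08, 0, 0, 0], [-1.0, -0.08, 0, 0, 0], [-1.0, -0.08, 0, 0, 0], [-0.7, -0.06, 0, 0, 0], [0, 0, 0, 0, 0], [0, 0, 0, 0, 0]]}}

```text
t: 12.85
ee_pos: [642.2, -76.3, 31.5]
tool_rot: [0.126, -3.139, 0.0]
ft_force: [0.1, 0.9, -1.3]
opening: -0.2
grip_force: 0.0
```

Request:
{"fn": "servo_tool", "kwargs": {"commands": [[-0.3, -0.02, 0, 0, 0], [0, 0, 0, 0, 0], [0, 0, 0, 0, 0]]}}

```text
t: 13.15
ee_pos: [639.6, -76.4, 31.0]
tool_rot: [0.126, -3.139, -0.0]
ft_force: [0.2, -0.3, 0.7]
opening: -0.2
grip_force: 0.2
```

Request:
{"fn": "servo_tool", "kwargs": {"commands": [[-0.2, -0.02, 0, 0, 0], [0, 0, 0, 0, 0], [0, 0, 0, 0, 0]]}}

```text
t: 13.45
ee_pos: [639.4, -76.4, 31.2]
tool_rot: [-0.126, 3.136, 0.0]
ft_force: [6.4, 0.3, -3.9]
opening: -0.1
grip_force: 3.3
```

Request:
{"fn": "servo_tool", "kwargs": {"commands": [[-0.2, -0.02, 0, 0, 0], [0, 0, 0, 0, 0], [1.5, 0.1, 0, 0, 0], [1.8, 0.2, 0, 0, 0], [0, 0, 4.5, 0, 0], [0, 0, 4.5, 0, 0], [0, 0, 3, 0, 0], [-3, -3.5, 2, 0, 4], [-3, -3.5, 0, 0, 5], [-2.5, -3.8, 0, 0, 6]]}}

```text
t: 14.45
ee_pos: [582.8, -182.2, 172.0]
tool_rot: [-0.128, 3.138, -0.001]
ft_force: [0.6, -0.3, 0.3]
opening: 43.2
grip_force: 0.0
```

Request:
{"fn": "servo_tool", "kwargs": {"commands": [[-2.5, -3.8, 0, 0, 6.4], [-2.5, -3.8, 0, 0, 6.4], [-2.5, -3.8, 0, 2, 6.4], [-2.5, -3.8, 0, 4, 6.4], [0, 0, 0, 0, 6.4], [0, 0, 0, 0, 6.4]]}}

```text
t: 15.05
ee_pos: [482.9, -334.4, 171.0]
tool_rot: [0.285, -3.128, -0.001]
ft_force: [0.9, -0.3, -0.5]
opening: 63.6
grip_force: 0.0
```

```bash
python3 - <<'E'
from h import *
from workcell import bot
c=bot.read_camera("side");t=bot.read_camera("top");s=bot.get_state();print(s["ee_pos"],s["opening"],s["joints"][5])
a=cv2.resize(c["frame"][165:325,225:335],None,fx=3.7,fy=3.7,interpolation=cv2.INTER_CUBIC)
b=cv2.resize(t["frame"][148:222,245:330],None,fx=4.2,fy=4.2,interpolation=cv2.INTER_CUBIC)
im=np.zeros((592,800,3),np.uint8);im[:a.shape[0],:a.shape[1]]=a;im[:b.shape[0],420:420+b.shape[1]]=b[:,:380]
cv2.imwrite("pics/p2.png",im)
E
```

```text
[ 484.00820393 -333.008055    170.98556012] 63.69896021368099 -0.787953697700084
```

View pics/p2.png

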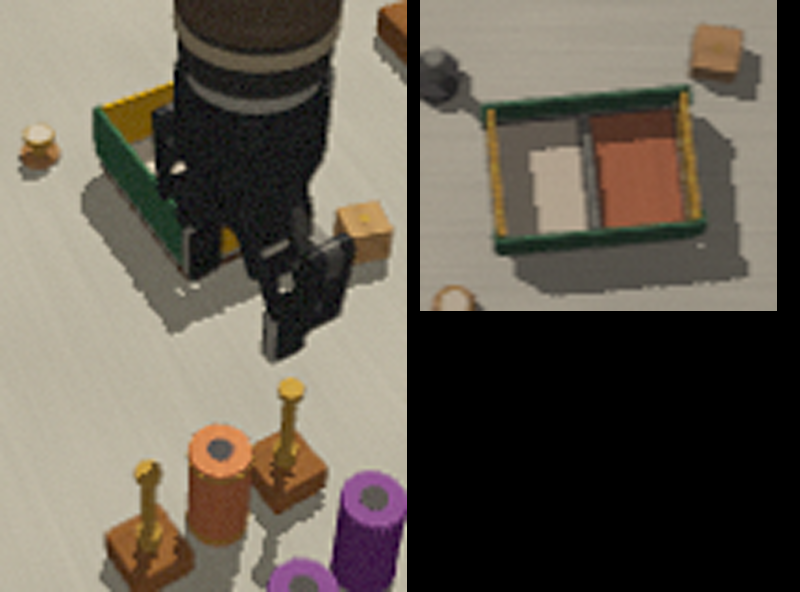

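All four walls stand, with a closed rim in the top inset from (485,104) to (703,228) and the lips over the ends. The barrel at (220,490) and its stems are untouched. Now the grasp.

Request:
{"fn": "servo_tool", "kwargs": {"commands": [[-1.6, -1.2, -2, 0, 6.4], [0, 0, -3, 0, 6.4], [0, 0, 0, 0, 6.4], [0, 0, 0, 0, 6.4], [0, 0, 0, 0, 6.4]]}}

```text
t: 15.65
ee_pos: [469.0, -345.4, 122.7]
tool_rot: [-0.292, 3.127, -0.002]
ft_force: [-0.2, 0.3, -0.6]
opening: 63.8
grip_force: 0.0
```

```bash
python3 - <<'E'
from h import *
from workcell import bot
d=pickle.load(open("cams.pkl","rb"))
L=np.array([(485,104),(690,90),(703,228),(497,245)],float)-[420,0]
uv=(L+.5)/4.2-.5+[245,148]
P=ray(d["top"],uv,64);print(np.round(P,1).tolist(),P.mean(0))
s=bot.get_state();print(s["ee_pos"])
c=bot.read_camera("wrist");cv2.imwrite("pics/w1.png",c["frame"])
print(proj(c,[[468,-345,72],[419.5,-353.5,92],[519,-335,92]]))
E
```

```text
[[619.3, -7.4, 64.0], [628.6, -152.5, 64.0], [529.6, -158.7, 64.0], [518.5, -15.0, 64.0]] [574.00643065 -83.38834951  64.        ]
[ 468.95877635 -345.35945873  122.69559357]
[[257.55490141 211.50743501]
 [258.64964822 141.70262715]
 [258.09486347 296.5135989 ]]
```

View pics/w1.png

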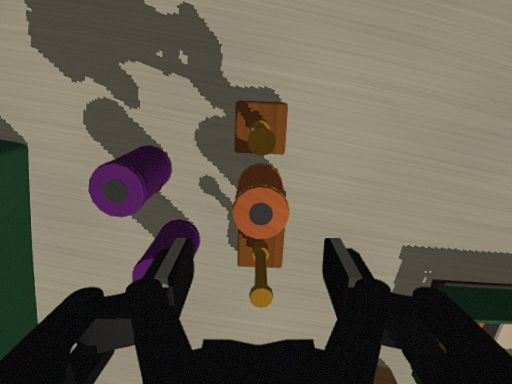

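The wrist view shows the barrel top at (260,212), within 3 px of the prediction and centred between the fingers at about 185 and 330. Its cap is copper and the purple ones lie clear to the left. Descending.

Request:
{"fn": "servo_tool", "kwargs": {"commands": [[-0.1, 0, -3, 0, 6.4], [0, 0, -3, 0, 6.4], [0, 0, -2, 0, 6.4], [0, 0, -1.1, 0, 6.4], [0, 0, 0, 0, 6.4], [0, 0, 0, 0, 6.4]]}}

```text
t: 16.3
ee_pos: [467.5, -346.1, 31.5]
tool_rot: [-0.29, 3.127, -0.002]
ft_force: [-0.1, 1.2, 1.1]
opening: 63.7
grip_force: 0.0
```

Request:
{"fn": "servo_tool", "kwargs": {"commands": [[0, 0, 0, 0, 3], [0, 0, 0, 0, 3], [0, 0, 0, 0, 3], [0, 0, 0, 0, 3], [0, 0, 0, 0, 3], [0, 0, 0, 0, 3], [0, 0, 0, 0, 3]]}}

```text
t: 17.0
ee_pos: [467.6, -346.1, 31.8]
tool_rot: [-0.29, 3.126, -0.002]
ft_force: [0.8, 1.2, 6.1]
opening: 36.7
grip_force: 59.8
```

Request:
{"fn": "servo_tool", "kwargs": {"commands": [[0, 0, 2, 0, 3], [0, 0, 3, 0, 3], [0, 0, 4, 0, 3], [0, 0, 4, 0, 3], [0, 0, 2, 0, 3], [0.9, 1.9, 0, -8, 3], [0.9, 1.9, 0, -8, 3], [0.9, 1.9, 0, -8, 3], [0.9, 1.9, 0, -8, 3], [0.9, 1.9, 0, -8, 3]]}}

```text
t: 18.0
ee_pos: [511.8, -250.0, 180.1]
tool_rot: [-0.806, -3.036, 0.0]
ft_force: [-0.3, -0.2, -1.8]
opening: 36.9
grip_force: 60.3
```

Request:
{"fn": "servo_tool", "kwargs": {"commands": [[1.0, 1.9, 0, -8, 3], [1.0, 1.9, 0, -8, 3], [1.0, 1.9, 0, -8, 3], [1.0, 1.9, 0, -8, 3], [0.9, 1.9, 0, -8, 3], [0.9, 1.9, 0, -8, 3], [0.9, 1.9, 0, -7.7, 3], [0, 0, 0, 0, 3], [0, 0, 0, 0, 3], [0, 0, 0, 0, 3]]}}

```text
t: 19.0
ee_pos: [578.4, -118.2, 180.1]
tool_rot: [-2.123, -2.315, 0.001]
ft_force: [-0.8, -0.2, -2.2]
opening: 36.7
grip_force: 60.3
```

```bash
python3 - <<'E'
from h import *
from workcell import bot
s=bot.get_state();print(s["ee_pos"],s["tool_rot"],s["opening"])
im=np.zeros((384,800,3),np.uint8)
c=bot.read_camera("side");im[:360,:330]=cv2.resize(c["frame"][125:245,225:335],None,fx=3,fy=3,interpolation=cv2.INTER_CUBIC)
c=bot.read_camera("wrist");im[:,330:]=c["frame"][:,21:491]
cv2.imwrite("pics/p3.png",im)
E
```

```text
[ 578.37717894 -118.2114986   180.12655189] [-2.12337907e+00 -2.31524908e+00  7.29948524e-04] 36.65081681843477
```

View pics/p3.png

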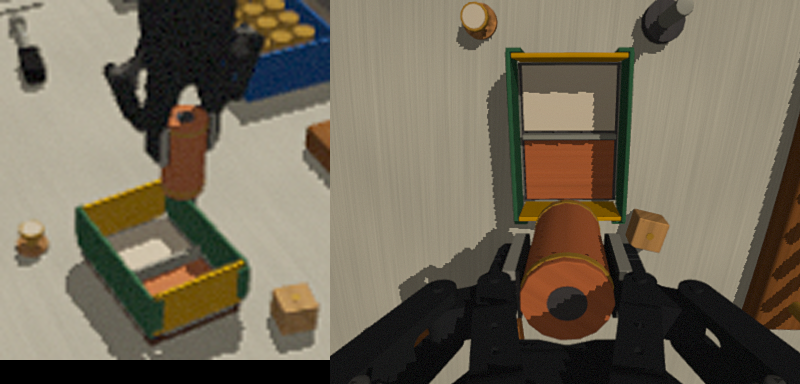

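The barrel is held upright and aligned with the tray, and all the walls are standing. Lowering it.

Request:
{"fn": "servo_tool", "kwargs": {"commands": [[0.2, 0.1, -1, 0, 3], [0, 0, -3, 0, 3], [0, 0, -3, 0, 3], [0, 0, -2.5, 0, 3], [0, 0, -1.5, 0, 3], [0, 0, -1, 0, 3], [0, 0, -0.6, 0, 3], [0, 0, 0, 0, 3], [0, 0, 0, 0, 3], [0, 0, 0, 0, 3]]}}

```text
t: 20.1
ee_pos: [581.4, -116.9, 55.2]
tool_rot: [2.123, 2.313, 0.001]
ft_force: [0.4, 0.3, -1.8]
opening: 36.8
grip_force: 60.4
```

Request:
{"fn": "servo_tool", "kwargs": {"commands": [[0, 0, -0.3, 0, 3], [0, 0, 0, 0, 3], [0, 0, -0.1, 0, 3], [0, 0, 0, 0, 3]]}}

```text
t: 20.5
ee_pos: [580.7, -116.7, 50.1]
tool_rot: [-2.124, -2.314, 0.0]
ft_force: [0.2, -0.2, -1.1]
opening: 36.6
grip_force: 60.4
```

Request:
{"fn": "servo_tool", "kwargs": {"commands": [[0, 0, -0.1, 0, 3], [0, 0, 0, 0, 3], [0, 0, 0, 0, 3]]}}

```text
t: 20.8
ee_pos: [580.7, -116.7, 49.2]
tool_rot: [-2.124, -2.314, 0.0]
ft_force: [-0.7, 0.5, -2.3]
opening: 36.6
grip_force: 60.4
```

Request:
{"fn": "servo_tool", "kwargs": {"commands": [[0, 0, -0.1, 0, 3], [0, 0, 0, 0, 3], [0, 0, 0, 0, 3]]}}

```text
t: 21.1
ee_pos: [580.9, -116.7, 48.8]
tool_rot: [2.124, 2.314, 0.0]
ft_force: [-3.1, 0.7, 5.0]
opening: 36.8
grip_force: 60.9
```

Request:
{"fn": "servo_tool", "kwargs": {"commands": [[0, 0, 0, 0, 4.6], [0, 0, 0, 0, 4.6], [0, 0, 0, 0, 4.6], [0, 0, 0, 0, 4.6], [0, 0, 1, 0, 4.6], [0, 0, 2, 0, 4.6], [0, 0, 3, 0, 4.6], [0, 0, 4, 0, 4.6], [0, 0, 4, 0, 4.6], [0, 0, 4, 0, 4.6]]}}

```text
t: 22.1
ee_pos: [580.4, -116.6, 230.7]
tool_rot: [2.124, 2.314, 0.001]
ft_force: [1.5, 0.1, -0.0]
opening: 45.9
grip_force: 0.0
```

Request:
{"fn": "servo_tool", "kwargs": {"commands": [[-4, 0, 0, 0, 4.6], [-4, 0, 0, 0, 4.6], [-4, 0, 0, 0, 4.6], [-4, 0, 0, 0, 4.6], [-4, 0, 0, 0, 4.6], [0, 0, 0, 0, 4.6], [0, 0, 0, 0, 4.6], [0, 0, 0, 0, 4.6]]}}

```text
t: 22.9
ee_pos: [381.6, -116.8, 228.8]
tool_rot: [2.124, 2.313, 0.001]
ft_force: [0.4, 1.1, -0.8]
opening: 46.3
grip_force: 0.0
```

```bash
python3 - <<'E'
from h import *
from workcell import bot
s=bot.get_state();print(s["ee_pos"],s["opening"])
im=np.zeros((560,800,3),np.uint8)
c=bot.read_camera("side");a=cv2.resize(c["frame"][165:325,225:335],None,fx=3.5,fy=3.5,interpolation=cv2.INTER_CUBIC);im[:560,:385]=a
c=bot.read_camera("top");b=cv2.resize(c["frame"][140:260,240:424],None,fx=2.2,fy=2.2,interpolation=cv2.INTER_CUBIC);im[:b.shape[0],390:390+b.shape[1]]=b
cv2.imwrite("pics/p4.png",im)
E
```

```text
[ 381.61095744 -116.8496967   228.75192699] 46.31291247748358
```

View pics/p4.png

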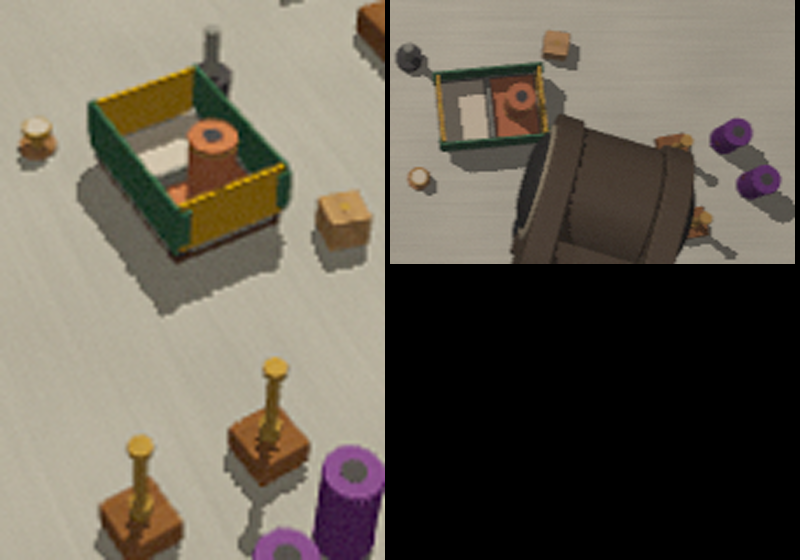

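The barrel stands upright in the copper compartment at (213,165). All four walls are up and the bystanders look unmoved. Handing in.

```bash
python3 -c "
from workcell import bot
print(bot.job_done())"
```

```text
the job is handed in; nothing more can be done
None
```

The job is handed in: the yellow end panels were pushed upright first, then the green long panels, and the copper barrel stands upright in the copper-lined compartment. All four walls are up, and nothing else on the bench was disturbed as far as the final pictures show.

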